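Turn over the drying marker beside the low pot

ROBOT

A 7-joint arm with a two-finger parallel gripper is mounted at the origin on a cart in front of the work surface, level with it; the furniture and walls round the work are solid. World frame = base frame: x ahead of the robot, y to its left, z up, the work surface at z = 0. Lengths are in m, angles in rad, forces in N, time in s.
With the tool pointing down it reaches from about 0.425 to 0.975 m from the base axis. Payload 16.7 kg.
Tool frame: the origin (TCP) lies midway between the tips of the shut fingers; the grasp point (between the pads) lies 19 mm behind it; y points along the fingers, z is the direction in which the jaws open and shut, and the axes are right-handed (so a half turn about y gives the same grasp; the last joint's range is limited). The gripper opens to 85 mm and grips with 20 to 120 N. Pads are 22 mm wide; open, the fingers measure 114 mm over their backs; the gripper's body (76 mm by 85 mm) begins 54 mm behind the grasp point. The pads swing forward as they close: fully open they stand 13 mm farther back than shut.
Start: joints at [1.179, 0.426, 0.074, 1.606, -0.034, 1.111, -0.067], TCP at [0.162, -0.655, 0.231] pointing down, gripper open.
Joint ranges: [-2.85, 2.85], [-0.5, 2.14], [-1.23, 1.37], [0.21, 2.46], [-1.02, 4.16], [0.16, 2.05], [-2.73, 2.73]. Speed limits (rad/s): [1.89, 1.89, 2.39, 2.39, 3.01, 3.01, 3.01].

INTERFACE

Orientations are given as a unit quaternion [w, x, y, z].
In Python, from cell import bot, optics gives the robot as it stands.
- The arm moves only by the tool servo_tool, never from a script. Its argument "increments" is one flat list of numbers, 4 for each row, row after row: the shift along the tool's x, y, z in cm, then the turn about the tool's y in rad. In form: [x, y, z, turn, x, y, z, turn, ...]. A call has 1 to 20 rows; each row is the pose to reach, as a shift and turn from the pose commanded when the call began, along the tool's axes at that moment; what a row does not reach only later rows make up. A row lasts 1/12 s, in which the tool goes at most 41.7 mm and 7.16 degrees, less where a joint would pass 70% of its speed; a pose out of reach is approached as far as the arm can. A call with a gripper value outside its range is refused whole. "hand" is the opening in per cent of the stroke, from 0 (shut) to 100 (fully open), set as the call begins (left out, the last holds). The fingers move at their own pace and stop on an object; "newtons" is the grip in N (left out, the last holds). Time passes only in rows, so rows that repeat a pose let the fingers close. It gives the time, the measured TCP pose, the force and the opening at its end, in the units of the state.
- bot.read_state(): the state, without advancing time (a new reading comes with each control period).
- optics.snapshot(name): name is "scene" or "top" or "wrist"; returns the picture (400x640x3 uint8, red, green, blue); there is no depth.
- optics.camera_info(name): a dict with "mtx" (3x3 intrinsics, pixels), "T" (4x4, takes a point from camera to world coordinates). Camera axes: x right, y down, z forward; pixel columns grow to the right and rows downward; lengths in m; the calibration is good to about 2 mm. A picture is of the moment at which its call begins: read the wrist's pose just before it. camera_info takes no time and is no camera call; for the wrist camera it gives the pose at the moment of the call.
- bot.sign_off(): hands the job in, once; it reports no verdict.
The state is a dict: "time": time; "q": joint angles; "dq": joint speeds; "tau": joint torques, N m; "ee_pos": TCP position; "orientation": TCP orientation; "contact_force": force on the tool from outside, world axes, zero at the start; "wrist_torque": the same for the moment, N m; "finger_gap": finger opening in m.
Only numpy, scipy, OpenCV 4.12 (cv2) and the standard library are available. Lean on these libraries where they do the work, as an engineer would, in place of code of your own. Each camera call takes 0.05 s, during which the arm holds its last target. There are 200 camera calls.

TASK

The low pinch pot has dried. Turn over the wooden flip marker on its board, with fingertips only: tip the paddle from the near side of its hinge right over to the far side, so that it lies fully home with its disc face up. Do not pinch it, push gently, leave the tall beaker's marker as it is, do not shift either pot, the dish or the ring cutter, and finish clear of everything.

Things in the scene. Friction and masses are not known exactly. Their poses are not given: they have to be found in the camera images.
- board_low: Fixed wooden board 12 mm thick, 100 mm in its x, 185 mm in its y (-140 to +45), carrying the low pinch pot and its flip marker. Origin: on the table under the middle of the marker's hinge. x points away from the robot (turned up to 0.3 rad either way), y left along the hinge, z up. The pot stands 97 mm right (-y) of the origin
- board_tall: The other board, exactly alike, with an identical flip marker; it carries the tall beaker. The two boards may stand left and right either way round. A tall open wooden tool chest stands fixed on the table, behind and to the left of the left board, from about x = 0.52 and y = 0.07 on: keep the arm clear of it
- flag_low (a joint): Angle of the low pot's marker: 0 = paddle level on the near side (board -x), barred face up; pi/2 = upright; pi = level on the far side (+x), home on its stop, disc face up. Starts at 0 to 0.25. Slightly stiff hinge (0.035 N m, about 1 N at the tail): the marker stays at any angle it is left at and does not fall over by itself
- flag_tall (a joint): The same angle for the tall beaker's marker; it starts between 0 and 0.25 and must be left there
- hinge_low (a point): Middle of the hinge axis, 50 mm above the table. It runs along the board's y between two wooden cheeks: plates 6 mm thick, 66 mm apart inside, 58 mm high, 46 mm long in x at the foot, 20 at the top. Inside the cheeks are four short steel stop pegs, 16 mm before and behind the hinge, 42 mm above the table, with 50 mm free between them
- edge_low (a point): Middle of the free edge of the low pot's paddle, 65 mm from the hinge axis, at half thickness. The paddle is plain wood, 56 mm wide (y), 8 mm thick; one face has three raised bars, the other a raised round disc 36 mm wide; these stand 2.5 mm proud
- tail_low (a point): End of the marker's thumb tail, which sticks out 32 mm from the hinge axis opposite the paddle and in line with it, 26 mm wide, 8 mm thick; this point is at half thickness. At angle 0 it is on the far side, level, 50 mm above the table with only the board under it; pressing it down raises the paddle
- low_pot: Low, round-bellied grey clay pinch pot, 68 mm wide, 49 mm high, loose on its board; origin at the centre of its underside
- tall_beaker: Tall straight grey clay beaker, 65 mm wide, 83 mm high, loose on the other board; origin at the centre of its underside
- cutter: Loose sheet-metal ring cutter, 49 mm wide, 28 mm high, on the table left of the boards; origin at the centre of its underside
- dish: Loose small white dish, 68 mm wide, 27 mm high, on the table behind the boards; origin at the centre of its underside

How it is judged:
By the outcome, as a careful person would: the job done as asked, in the order asked, and still so for the second after the job is handed in, with the robot touching nothing.
It also fails if it takes over 46 s, if anything falls off the work surface, if the arm or the gripper's body presses on something with over 40 N, if the wrist force passes 120 N, or if a joint passes its speed limit or range.

## Working session

There is one attempt and no reset: what is moved stays moved. The work goes in short steps, Python scripts to look and compute and a tool call to move; the robot and the scene stay as the last step left them, time stands still between calls to the robot, and variables do not carry over. Pictures are saved under pics/ and viewed, about 8 in all and at most 12, crops included, and the job is handed in when it is done.

Besides the shell and the picture viewer there is one more tool, called after ">>>" as name(argument=value, ...), one argument or row to a line, values as JSON. servo_tool: Moves the arm, as the interface text tells. Its arguments: {"type":"object","properties":{"increments":{"type":"array","items":{"type":"number"}},"hand":{"type":"number"},"newtons":{"type":"number"}},"required":["increments"]}

```bash
mkdir -p pics; ls; python3 - <<'E'
from cell import bot,optics
import cv2,numpy as np
s=bot.read_state();print({k:np.round(v,3).tolist() for k,v in s.items()})
for n in ("scene","top"):
    cv2.imwrite(f"pics/{n}0.png",optics.snapshot(n)[:,:,::-1]);c=optics.camera_info(n);print(n,np.round(c["mtx"],1).tolist(),np.round(c["T"],3).tolist())
E
```

```text
pics
{'time': 0.0, 'q': [1.179, 0.427, 0.074, 1.607, -0.034, 1.111, -0.067], 'dq': [0.001, -0.001, 0.0, 0.0, 0.0, -0.0, -0.001], 'tau': [-0.0, -94.984, 3.761, -46.351, 0.019, 0.01, -0.0], 'ee_pos': [0.162, -0.655, 0.231], 'orientation': [0.086, -0.086, 0.702, -0.701], 'contact_force': [-0.535, -0.495, -0.314], 'wrist_torque': [-0.029, 0.048, 0.042], 'finger_gap': 0.085}
scene [[391.6, 0.0, 320.5], [0.0, 391.6, 191.8], [0.0, 0.0, 1.0]] [[-0.9, -0.296, 0.319, 0.145], [-0.435, 0.595, -0.675, 0.647], [0.01, -0.747, -0.665, 0.863], [0.0, 0.0, 0.0, 1.0]]
top [[373.3, 0.0, 314.0], [0.0, 373.3, 203.8], [0.0, 0.0, 1.0]] [[-0.047, -0.975, 0.215, 0.315], [-0.999, 0.047, -0.005, -0.133], [-0.005, -0.215, -0.977, 1.062], [0.0, 0.0, 0.0, 1.0]]
```

View pics/scene0.png

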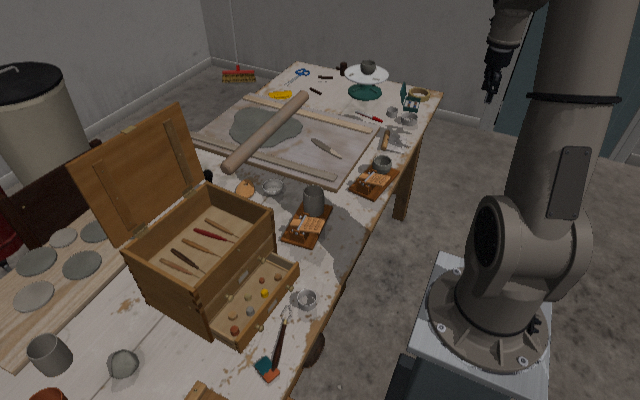

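View pics/top0.png

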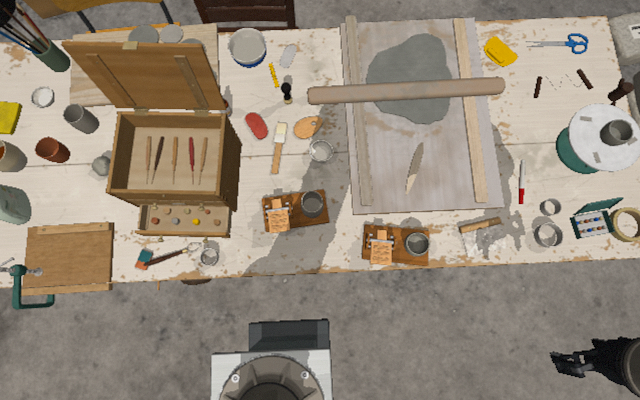

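The left board, with its pot at (312,203) in the top view, carries the tall beaker. The right board, with its pot at (417,243), carries the low pot. I'll zoom in on the right one.

```bash
python3 - <<'E'
import cv2,numpy as np
a=cv2.imread("pics/top0.png")[215:275,355:440];b=cv2.imread("pics/scene0.png")[145:205,340:410]
a=cv2.resize(a,None,fx=9,fy=9,interpolation=cv2.INTER_CUBIC)
cv2.imwrite("pics/c1.png",a)
E
```

```text
(no output)
```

View pics/c1.png

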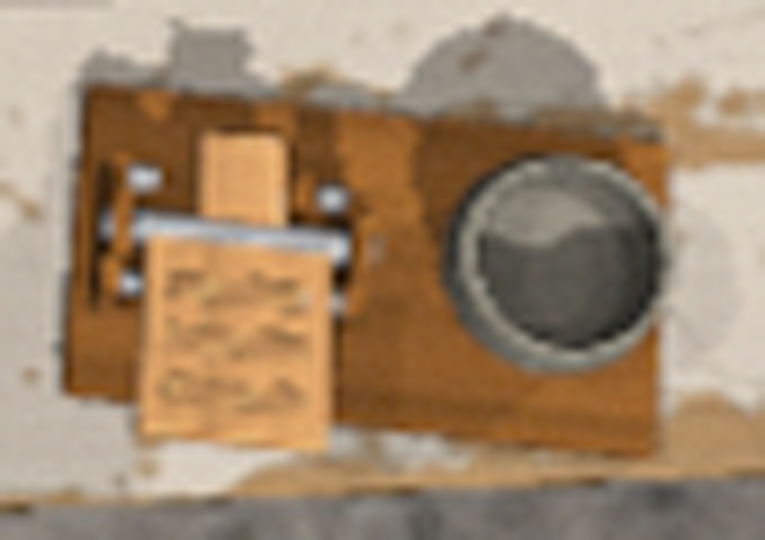

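```bash
cat > h.py <<'E'
import numpy as np, cv2
from cell import bot,optics
from scipy.optimize import least_squares
from scipy.spatial.transform import Rotation as R
def proj(n,P,c=None):
    c=c or optics.camera_info(n);T=np.linalg.inv(c["T"]);p=np.atleast_2d(P)@T[:3,:3].T+T[:3,3];p=p@np.array(c["mtx"]).T;return p[:,:2]/p[:,2:]
def b2w(v,P):
    c,s=np.cos(v[2]),np.sin(v[2]);P=np.atleast_2d(P);return np.c_[v[0]+c*P[:,0]-s*P[:,1],v[1]+s*P[:,0]+c*P[:,1],P[:,2]]
def mk(a,r,y,t=0.004): # point on marker, r along the paddle, t above
    return [-r*np.cos(a)+t*np.sin(a)*-1*-1*0 - t*np.sin(a)*-1, y, .05+r*np.sin(a)+t*np.cos(a)]
E
python3 - <<'E'
from h import *
B=np.array([[.05,.045,.012],[-.05,.045,.012],[-.05,-.14,.012],[.05,-.14,.012]])
uv=np.array([[85,88],[65,392],[655,452],[665,130],[140,432],[325,447],[202,132],[288,135]])
uv=(uv+.5)/9-.5+[355,215]
def pts(v):
    a=v[3];m=lambda r,y:[-r*np.cos(a),y,.05+r*np.sin(a)]
    return b2w(v,np.r_[B,[m(.065,.028),m(.065,-.028),m(-.032,.013),m(-.032,-.013)]])
f=lambda v:(proj("top",pts(v))-uv).ravel()
r=least_squares(f,[.45,-.3,0,.1]);v=r.x
print(np.round(v,4),np.round(f(v).reshape(-1,2),1).tolist())
print(np.round(pts(v),3))
# other pots, tall board rough
for n,u,z in (("lowpot",(417,243),.049),):
    c=optics.camera_info("top");d=np.array(c["T"])[:3,:3]@np.linalg.inv(c["mtx"])@np.r_[u,1];o=np.array(c["T"])[:3,3];print(n,o+d*(z-o[2])/d[2])
for n,u,z in (("beaker",(312,203),.083),("dish",(320,151),.027),("cutter",(209,257),.028)):
    d=np.array(c["T"])[:3,:3]@np.linalg.inv(c["mtx"])@np.r_[u,1];print(n,np.round(o+d*(z-o[2])/d[2],3))
s=bot.read_state();q=s["orientation"];print(R.from_quat(np.r_[q[1:],q[0]]).as_matrix().round(3))
E
```

```text
[ 0.4276 -0.3155 -0.1414  0.2112] [[-0.1, -1.2], [-0.3, 0.3], [0.7, -0.1], [0.6, 0.2], [-0.2, 0.2], [0.4, 0.5], [-0.5, -0.2], [-0.6, 0.3]]
[[ 0.483 -0.278  0.012]
 [ 0.384 -0.264  0.012]
 [ 0.358 -0.447  0.012]
 [ 0.457 -0.461  0.012]
 [ 0.369 -0.279  0.064]
 [ 0.361 -0.334  0.064]
 [ 0.46  -0.307  0.043]
 [ 0.457 -0.333  0.043]]
lowpot [ 0.4161429  -0.41265803  0.049     ]
beaker [ 0.533 -0.133  0.083]
dish [ 0.701 -0.164  0.027]
cutter [0.407 0.157 0.028]
[[-0.971 -0.     0.24 ]
 [-0.24   0.001 -0.971]
 [ 0.    -1.    -0.001]]
```

```bash
cat >> h.py <<'E'
V=[.4276,-.3155,-.1414]
def tool():
    s=bot.read_state();q=s["orientation"];return s,R.from_quat(np.r_[q[1:],q[0]]).as_matrix()
def shift(P): # board pt -> tool cm, turn so that tool x = -board x
    s,M=tool();d=M.T@(b2w(V,P)[0]-np.array(s["ee_pos"]))*100
    x=M[:,0];t=np.arctan2(x[1],x[0])-(V[2]+np.pi);t=(t+np.pi)%(2*np.pi)-np.pi
    return np.round(d,2),round(t,3)
def where():
    s,M=tool();c,n=np.cos(V[2]),np.sin(V[2]);e=np.array(s["ee_pos"])-[V[0],V[1],0]
    print("t",s["time"],"board mm",np.round(1e3*np.array([c*e[0]+n*e[1],-n*e[0]+c*e[1],e[2]]),1),"F",np.round(s["contact_force"],2),shift([0,0,0])[1])
E
python3 -c "
from h import *
print(shift([.021,0,.12]))"
```

```text
(array([-35.87,  11.09, -25.76]), np.float64(0.384))
```

>>> servo_tool(
  increments=[-9,0,-6.5,0.1,-18,0,-13,0.2,-27,0,-19.5,0.3,-35.87,0,-25.76,0.384,-35.87,0,-25.76,0.384,-35.87,0,-25.76,0.384,-35.87,0,-25.76,0.384,-35.87,0,-25.76,0.384,-35.87,0,-25.76,0.384,-35.87,0,-25.76,0.384,-35.87,0,-25.76,0.384,-35.87,0,-25.76,0.384,-35.87,4,-25.76,0.384,-35.87,8,-25.76,0.384,-35.87,11.1,-25.76,0.384,-35.87,11.1,-25.76,0.384,-35.87,11.1,-25.76,0.384],
  hand=0,
  newtons=20,
)

```text
time: 1.52
ee_pos: [0.4478, -0.3185, 0.1197]
orientation: [-0.051, 0.049, 0.706, -0.705]
contact_force: [0.0, -0.3, 0.8]
finger_gap: 0.0004
```

```bash
python3 -c "
from h import *
where()
a=optics.snapshot('top')[:,:,::-1][190:280,330:460];b=optics.snapshot('wrist')[:,:,::-1]
a=cv2.resize(a,None,fx=4.4,fy=4.4,interpolation=cv2.INTER_CUBIC)[:400]
cv2.imwrite('pics/w1.png',cv2.resize(np.hstack([a,b]),(800,int(400*800/(640+a.shape[1])))) )"
```

```text
t 1.5167 board mm [ 20.4  -0.2 119.7] F [ 0.02 -0.34  0.8 ] 0.0Traceback (most recent call last):
  File "<string>", line 6, in <module>
    cv2.imwrite('pics/w1.png',cv2.resize(np.hstack([a,b]),(800,int(400*800/(640+a.shape[1])))) )
                                         ~~~~~~~~~^^^^^^^
    return _nx.concatenate(arrs, 1, dtype=dtype, casting=casting)
           ~~~~~~~~~~~~~~~^^^^^^^^^^^^^^^^^^^^^^^^^^^^^^^^^^^^^^^
ValueError: all the input array dimensions except for the concatenation axis must match exactly, but along dimension 0, the array at index 0 has size 396 and the array at index 1 has size 400
```

```bash
cat >> h.py <<'E'
def look(f):
    b=optics.snapshot('wrist')[:,:,::-1];a=optics.snapshot('scene')[:,:,::-1][130:210,320:420]
    a=cv2.resize(a,(500,400),interpolation=cv2.INTER_CUBIC)
    cv2.imwrite(f'pics/{f}.png',cv2.resize(np.hstack([a,b]),(800,281)))
E
python3 -c "
from h import *
look('w2')"
```

```text
(no output)
```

View pics/w2.png

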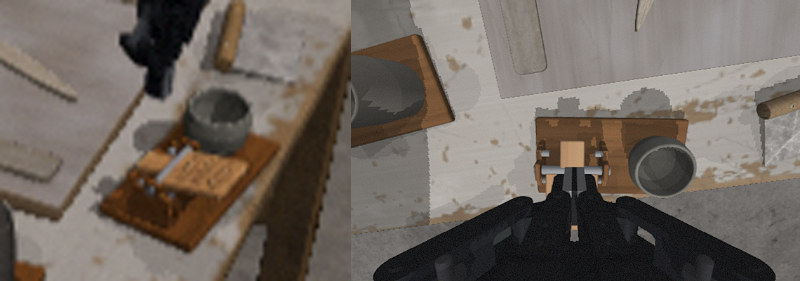

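>>> servo_tool(
  increments=[0,3,0,0,0,5,0,0,0,6,0,0,0,6.2,0,0,0,6.4,0,0,0,6.6,0,0,0,6.8,0,0,0,7,0,0,0,7.1,0,0,0,7.2,0,0,0,7.3,0,0,0,7.4,0,0,0,7.5,0,0],
)

```text
time: 2.8
ee_pos: [0.4485, -0.319, 0.0454]
orientation: [0.05, -0.05, -0.705, 0.705]
contact_force: [-0.7, -0.9, 3.6]
finger_gap: 0.0001
```

```bash
python3 -c "
from h import *
where();look('w3')"
```

```text
t 2.8 board mm [21.2 -0.5 45.4] F [-0.74 -0.9   3.61] 0.0
```

View pics/w3.png

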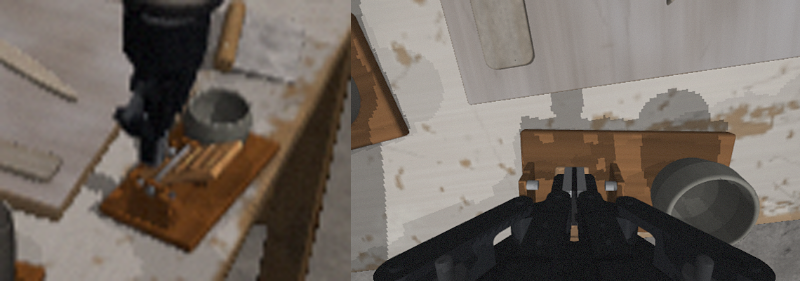

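>>> servo_tool(
  increments=[0,0.1,0,0,0,0.2,0,0,0,0.3,0,0,0,0.4,0,0,0,0.5,0,0,0,0.6,0,0,0,0.7,0,0,0,0.75,0,0,0,0.75,0,0],
)

```text
time: 3.65
ee_pos: [0.4485, -0.3189, 0.0377]
orientation: [-0.05, 0.05, 0.705, -0.705]
contact_force: [1.6, 1.2, 1.0]
finger_gap: -0.0001
```

```bash
python3 -c "
from h import *
where();look('w4')"
```

```text
t 3.65 board mm [21.2 -0.4 37.7] F [1.6  1.18 1.  ] 0.0
```

View pics/w4.png

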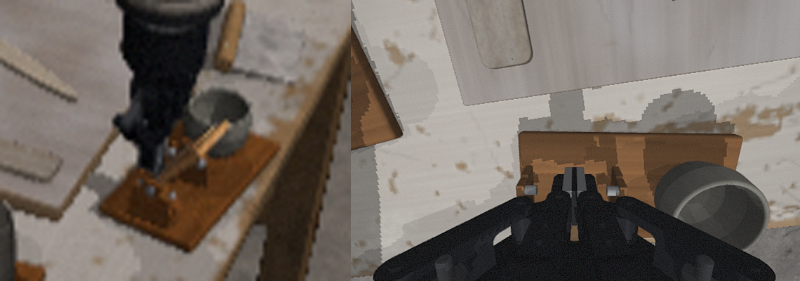

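>>> servo_tool(
  increments=[0,-3,0,0,0,-7,0,0,0,-11,0,0,0,-12,0,0,0,-12,0,0,3,-12,0,0,6,-12,0,0,9.6,-12,0,0,9.6,-12,0,0,9.6,-12,0,0,9.6,-9,0,0,9.6,-6,0,0,9.6,-4.5,0,0,9.6,-4.5,0,0,9.6,-4.5,0,0],
)

```text
time: 5.0
ee_pos: [0.3535, -0.305, 0.0821]
orientation: [-0.05, 0.049, 0.706, -0.705]
contact_force: [-0.1, -0.3, 0.9]
finger_gap: 0.0001
```

```bash
python3 -c "
from h import *
where();look('w5')"
```

```text
t 5.0 board mm [-74.8  -0.   82.1] F [-0.09 -0.28  0.94] 0.001
```

View pics/w5.png

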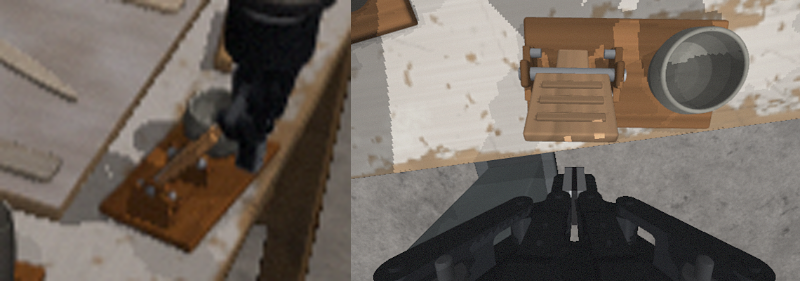

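>>> servo_tool(
  increments=[-0.8,0,0,0,-1.6,0,0,0,-2,0,0,0,-2.4,0,0,0,-2.8,0,0,0,-3.2,0,0,0,-3.6,0,0,0,-4,0,0,0,-4.4,0,0,0,-4.8,0,0,0,-5.2,0,0,0,-5.6,0,0,0,-6,0,0,0,-6.4,0,0,0,-6.8,0,0,0,-7.2,0,0,0,-7.6,0,0,0,-7.6,0,0,0],
)

```text
time: 6.6
ee_pos: [0.4297, -0.3161, 0.0828]
orientation: [0.05, -0.05, -0.705, 0.705]
contact_force: [0.8, 0.3, -0.4]
finger_gap: 0.0002
```

```bash
python3 -c "
from h import *
where();look('w6')"
```

```text
t 6.6 board mm [ 2.1 -0.3 82.8] F [ 0.8   0.28 -0.41] 0.001
```

View pics/w6.png

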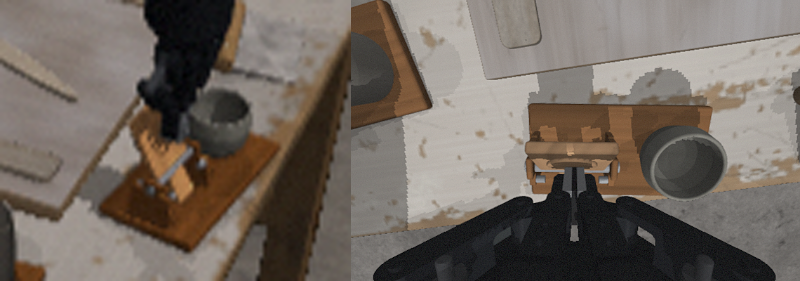

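>>> servo_tool(
  increments=[-0.4,0.05,0,0,-0.8,0.15,0,0,-1.2,0.3,0,0,-1.6,0.5,0,0,-2,0.75,0,0,-2.4,1.05,0,0,-2.7,1.35,0,0,-3,1.65,0,0,-3.2,1.9,0,0,-3.3,2.1,0,0,-3.4,2.3,0,0,-3.4,2.4,0,0,-3.4,2.5,0,0,-3.4,2.5,0,0],
)

```text
time: 7.87
ee_pos: [0.4623, -0.3208, 0.0577]
orientation: [-0.05, 0.05, 0.705, -0.705]
contact_force: [0.2, 0.2, -0.1]
finger_gap: 0.0
```

```bash
python3 -c "
from h import *
where()"
```

```text
t 7.8667 board mm [35.2 -0.4 57.7] F [ 0.19  0.15 -0.05] 0.0
```

>>> servo_tool(
  increments=[0,0.1,0,0,0,0.15,0,0,0,0.2,0,0,0,0.2,0,0],
)

```text
time: 8.2
ee_pos: [0.4625, -0.321, 0.0564]
orientation: [0.05, -0.05, -0.705, 0.705]
contact_force: [-2.6, 1.3, 10.2]
finger_gap: 0.0002
```

>>> servo_tool(
  increments=[0,-0.5,0,0,0,-2,0,0,0,-5,0,0,0,-9,0,0,0,-13,0,0,0,-17,0,0,3,-18,0,0,6,-18,0,0,9,-18,0,0,12,-18,0,0,12,-18,4,0,12,-18,8,0,12,-18,12,0,12,-18,16,0,12,-18,20,0,12,-18,20,0,12,-18,20,0,12,-18,20,0],
)

```text
time: 9.7
ee_pos: [0.3154, -0.5015, 0.2355]
orientation: [-0.05, 0.05, 0.706, -0.705]
contact_force: [0.2, 0.5, -0.3]
finger_gap: 0.0
```

```bash
python3 - <<'E'
from h import *
where()
t=optics.snapshot('top')[:,:,::-1];cv2.imwrite('pics/top1.png',t);s=optics.snapshot('scene')[:,:,::-1]
t0=cv2.imread('pics/top0.png')
z=lambda i,f:cv2.resize(i,None,fx=f,fy=f,interpolation=cv2.INTER_CUBIC)
a=z(t[215:275,355:440],4.5)[:270,:380];b=z(s[145:205,335:420],4.5)[:270,:380]
c=z(t0[180:240,255:340],4.5)[:270,:380];d=z(t[180:240,255:340],4.5)[:270,:380]
cv2.imwrite('pics/f1.png',np.vstack([np.hstack([a,b]),np.hstack([c,d])]))
def fit(a,y): return proj('top',b2w(V,[[-.065*np.cos(a),y,.05+.065*np.sin(a)]]))[0]
for a in (3.14159,3.0,2.9):
    print(a,((np.array([fit(a,.028),fit(a,-.028)])-[355,215]+.5)*4.5-.5).round(1).tolist())
E
```

```text
t 9.7 board mm [ -84.9 -199.9  235.5] F [ 0.24  0.48 -0.26] -0.0
3.14159 [[78.8, 6.5], [170.4, 14.9]]
3.0 [[81.0, 4.8], [173.4, 13.3]]
2.9 [[82.4, 4.8], [175.4, 13.4]]
```

View pics/f1.png

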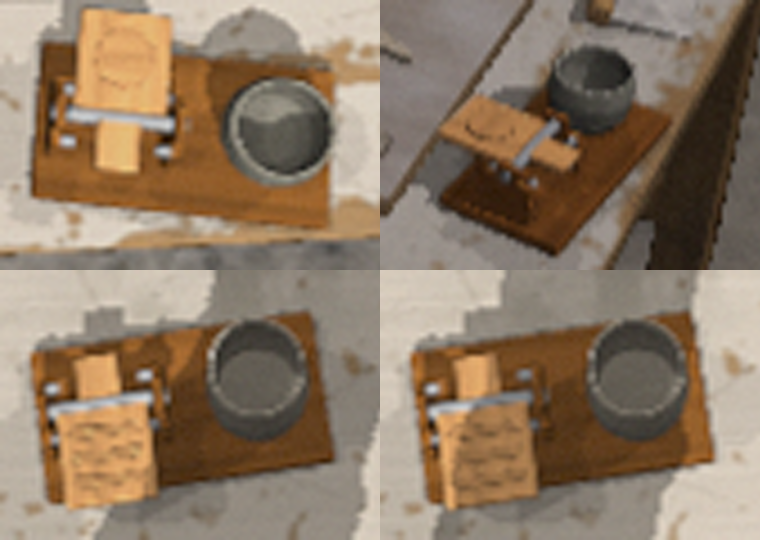

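```bash
python3 -c "
from cell import bot
print(bot.read_state()['dq']);print(bot.sign_off())"
```

```text
[-2.89131614e-03 -7.20386647e-03  8.10297489e-04  1.21660437e-03
  8.06086017e-05 -1.23322999e-03  9.86921380e-04]
the job is handed in; nothing more can be done
None
```

The low pot's marker is turned right over and lies level on the far side, disc face up; I've handed the job in at about 9.7 s on the robot's clock.

**What I did:** With the fingers shut, I pressed the thumb tail down to raise the paddle to about 50°. I then pushed the paddle over from the near side and pressed it lightly onto its stop.

**Final checks:**
- **Home on its stop:** the last press met firm resistance, about 10 N, with the fingertip at 56.4 mm; a level disc face should stand at 56.5 mm. The paddle edge in the top view was within about 3 px (on the 4.5× enlarged crop) of where it should be when fully home. At that scale the picture can't rule out a few degrees, so the press is the stronger evidence.
- **Nothing else moved:** the tall beaker and its marker look the same as before, and the low pot is still in place. I did not compare the dish and ring cutter before and after, but the arm went nowhere near them.
- **Forces and finish:** the highest force I read at the end of any move was that 10 N press. The arm finished clear, with nothing touching it and the measured force near zero.

No check failed or disagreed.

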